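Put the laboratory bench back in order after a test run

ROBOT

A 6-joint arm with a two-finger parallel gripper is mounted at the origin on the work surface. World frame = base frame: x ahead of the robot, y to its left, z up, the work surface at z = 0. Lengths are in m, angles in rad, forces in N, time in s.
With the tool pointing down it reaches from about 0.225 to 0.875 m from the base axis. Payload 3.4 kg.
Tool frame: the origin (TCP) lies at the very end of the fingers, on their centre line; the grasp point (between the pads) lies 19 mm behind it; z points along the fingers, y is the line along which they close (so a half turn about z gives the same grasp; the last joint's range is limited). The gripper opens to 85 mm and grips with 20 to 120 N. Pads are 22 mm wide; open, the fingers measure 114 mm over their backs; the gripper's body (76 mm by 85 mm) begins 54 mm behind the grasp point. The pads swing forward as they close: fully open they stand 13 mm farther back than shut.
Start: joints at [-1.239, 0.276, 1.505, -0, 1.361, -0.121], TCP at [0.252, -0.517, 0.231] pointing down, gripper open.
Joint ranges: [-2.89, 2.89], [-0.75, 2.08], [0.22, 2.7], [-1.18, 4.32], [0.11, 2.71], [-2.7, 2.7]. Speed limits (rad/s): [2.57, 2.57, 3.14, 3.14, 3.14, 3.14].

INTERFACE

Orientations are given as a unit quaternion [x, y, z, w].
In Python, from rig import robot gives the robot as it stands. The module is installed in compiled form; this text tells all that it offers.
- The arm moves only by the tool arm_command, never from a script. Its argument "commands" is a list of rows, each a list of 5 numbers: the gripper command: -1 is shut, 1 is fully open, values between are in proportion, then the shift along the tool's x, y, z in units of 0.04 m (1.0 is 0.04 m), then the turn about the tool's z in units of 5 degrees (1.0 is 5 degrees). A call has exactly 5 rows; each row shifts and turns the commanded pose from where the row before left it, along the tool's axes as they then stand; what a row does not reach is not made up. A row lasts 1/12 s, in which the tool goes at most 41.7 mm and 7.16 degrees, less where a joint would pass 70% of its speed; a pose out of reach is approached as far as the arm can. A call with a number of a shift or a turn outside -1 to 1 is refused whole. A call with a gripper value outside its range is refused whole. The fingers move at their own pace and stop on an object; "newtons" is the grip in N (left out, the last holds). Time passes only in rows, so rows that do not move let the fingers close, or fill a call up. It gives the time, the measured TCP pose, the force, the opening and the grip force at its end, in the units of the state.
- robot.sense(): the state, without advancing time (a new reading comes with each control period).
- robot.grab_frame(name): name is "side" or "top" or "wrist"; returns a dict with "color" (384x512x3 uint8, red, green, blue), "fx", "fy", "cx", "cy" (pixels), "extrinsics" (4x4, takes a point from world to camera coordinates); the wrist camera has in their place "tool_from_camera" (4x4, takes a point from camera to tool coordinates, whose origin is the TCP and whose axes are the flange's). Camera axes: x right, y up, looking along -z (the intrinsics and any distortion apply to the point x, -y, -z); pixel columns grow to the right and rows downward; lengths in m; the calibration is good to about 2 mm. A picture is of the moment at which its call begins: read the wrist's pose just before it. There is no depth.
- robot.finish_job(): hands the job in; it is judged then, once.
The state is a dict: "time": time; "joint_pos": joint angles; "joint_velocities": joint speeds; "joint_efforts": joint torques, N m; "tool_pos": TCP position; "ee_rot": TCP orientation; "force": force on the tool from outside, world axes, zero at the start; "moment": the same for the moment, N m; "grip_width": opening from 0.0 (shut) to 1.0 (fully open); "finger_force": force on a finger pad.
Only numpy, scipy, OpenCV 4.12 (cv2) and the standard library are available. Lean on these libraries where they do the work, as an engineer would, in place of code of your own. Each camera call takes 0.05 s, during which the arm holds its last target. There are 200 camera calls.

TASK

Sort the five things on the bench into their places. Stand the wide bottle in the larger bay of the bottle rack and the slim vial in its smaller bay; lay both slide boxes right way up and flat on the floor of the rectangular steel tray, neither on top of the other or on the rim; stand the black light cap, right way up, in the round steel dish. Never lay the wide bottle or the slim vial over, and leave the two little white sample cups standing where they are.

Things in the scene. Friction and masses are not known exactly. Their poses are not given: they have to be found in the camera images.
- wide_bottle: The wide bottle: upright round amber bottle with white screw cap, 40 mm in diameter over the straight body from 0 to 54 mm, white cap 32 mm in diameter on top, 75 mm tall in all, about 90 g. Starts standing. Origin: centre of its underside, z up.
- slim_vial: The slim vial: upright round amber vial with white screw cap, 26 mm in diameter over the straight body from 0 to 49 mm, white cap 20 mm in diameter on top, 70 mm tall in all, about 40 g. Starts standing. Origin: centre of its underside, z up.
- small_slide_box: The small slide box: closed grey plastic box with a paper label on top, 80 mm long (its x), 30 mm wide (its y), 36 mm high, about 60 g. Starts with the label up, its length within 0.5 rad of the world's x. Origin: centre of its underside, z up.
- large_slide_box: The large slide box: as the small one but 46 mm wide: 80 mm long (its x), 46 mm wide (its y), 36 mm high, about 90 g. Starts with the label up, its length within 0.5 rad of the world's x. Origin: centre of its underside, z up.
- light_cap: The light cap of the analyser: black plastic cylinder, 34 mm in diameter up to 44 mm and 28 mm from there to its top at 50 mm, with a thin white line on its top, about 50 g. Starts standing, line up. Origin: centre of its underside, z up.
- bottle_rack: The bottle rack: fixed white plastic holder, 72 mm (its x) by 122 mm (its y), walls 24 mm high and 4 mm thick, floor 4 mm thick, any yaw. One wall across it makes two open bays: the larger, 64 by 64 mm inside, has its centre at y = -25 mm; the smaller, 64 mm (x) by 46 mm (y) inside, has its centre at y = +34 mm; both at x = 0. Origin: centre of its underside, z up.
- slide_tray: The slide tray: fixed low rectangular tray of bare steel, 126 mm (its x) by 166 mm (its y) outside, 120 by 160 mm inside, rim 12 mm high, floor 3 mm thick; yaw within 0.12 rad of the world's. There is room for both boxes side by side along y. Origin: centre of its underside, z up.
- cap_dish: The cap dish: fixed round dish of bare steel, 100 mm in diameter at the rim, rim 18 mm high, flat floor 4 mm thick and about 86 mm in diameter. Origin: centre of its underside, z up.
- cup_left: A bystander, to be left alone: little white sample cup, 24 mm in diameter, 22 mm tall, standing loose between the targets on the robot's left. Origin: centre of its underside, z up.
- cup_right: A bystander, to be left alone: the same kind of little white sample cup, standing loose between the targets on the robot's right. Origin: centre of its underside, z up.
Mind the look-alikes: they are no part of the job. What is shaped like the bottle_rack but orange is not meant.

How it is judged:
By the outcome, as a careful person would: the job done as asked, in the order asked, and still so for the second after the job is handed in, with the robot touching nothing.
It also fails if it takes over 131 s, if anything falls off the work surface, if the arm or the gripper's body presses on something with over 40 N, if the wrist force passes 120 N, or if a joint passes its speed limit or range.

## Working session

There is one attempt and no reset: what is moved stays moved. The work goes in short steps, Python scripts to look and compute and a tool call to move; the robot and the scene stay as the last step left them, time stands still between calls to the robot, and variables do not carry over. Pictures are saved under pics/ and viewed, at most 14 in all, crops included, and the job is handed in when it is done.

Besides the shell and the picture viewer there is one more tool, called after "Request:" as name([rows], argument=value, ...), one row to a line, values as JSON. arm_command: Moves the arm, as the interface text tells. Shifts and turns lie within -1 to 1; 1 stands for 0.04 m of shift or 5 degrees of turn. Its arguments: {"type":"object","properties":{"commands":{"type":"array","items":{"type":"array","items":{"type":"number"}}},"newtons":{"type":"number"}},"required":["commands"]}

```bash
mkdir -p pics
python3 - <<'E'
from rig import robot
import cv2,pickle
s=robot.sense();print(s)
for n in("top","side"):
    f=robot.grab_frame(n);pickle.dump(f,open(n+".pkl","wb"))
    cv2.imwrite(f"pics/{n}0.png",cv2.resize(f["color"][:,:,::-1],(800,600),interpolation=cv2.INTER_CUBIC));print({k:v for k,v in f.items() if k!="color"})
E
```

```text
{'time': 0.0, 'joint_pos': array([-1.23902079e+00,  2.76591499e-01,  1.50614054e+00,  1.96724349e-05,
        1.36070044e+00, -1.20994122e-01]), 'joint_velocities': array([-0.00184781, -0.00030273,  0.00075875, -0.00099017,  0.00091445,
       -0.00040375]), 'joint_efforts': array([ 6.77214175e-04, -4.16773009e+01, -2.45803624e+01,  9.90477793e-05,
        1.11355731e-02, -3.03341405e-07]), 'tool_pos': array([ 0.25136818, -0.51655337,  0.23043876]), 'ee_rot': array([ 9.74484258e-01,  2.24453971e-01, -8.72065937e-05, -9.15824040e-04]), 'force': array([ 0.2154855 ,  0.30683192, -0.03626707]), 'moment': array([-0.01899353, -0.02084836, -0.00318913]), 'finger_force': 0.0, 'grip_width': 1.0018671793451175}
{'fx': 499.7974979592354, 'fy': 499.7974979592354, 'cx': 257.4676824437899, 'cy': 193.90389079592492, 'extrinsics': array([[ 0.02105161, -0.9997698 , -0.00414508, -0.01486513],
       [ 0.99802403,  0.02076899,  0.05930157, -0.41945042],
       [-0.05920183, -0.00538529,  0.99823151, -1.13870132],
       [ 0.        ,  0.        ,  0.        ,  1.        ]])}
{'fx': 462.22200934598783, 'fy': 462.22200934598783, 'cx': 260.37120711571504, 'cy': 186.68427622435644, 'extrinsics': array([[-0.96277046, -0.27028643, -0.00427584,  0.41734977],
       [ 0.13364134, -0.48966583,  0.86160743, -0.10636982],
       [-0.23497453,  0.82895876,  0.50755724, -0.91458746],
       [ 0.        ,  0.        ,  0.        ,  1.        ]])}
```

View pics/top0.png

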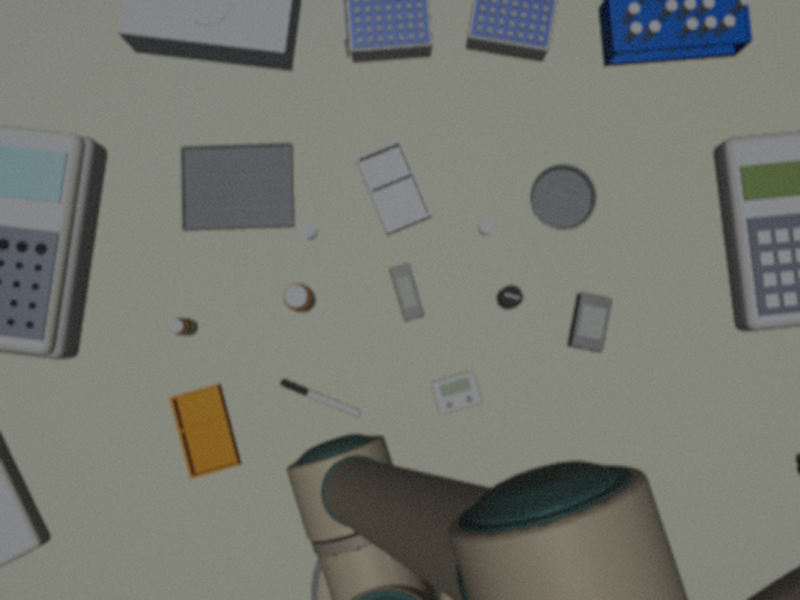

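View pics/side0.png

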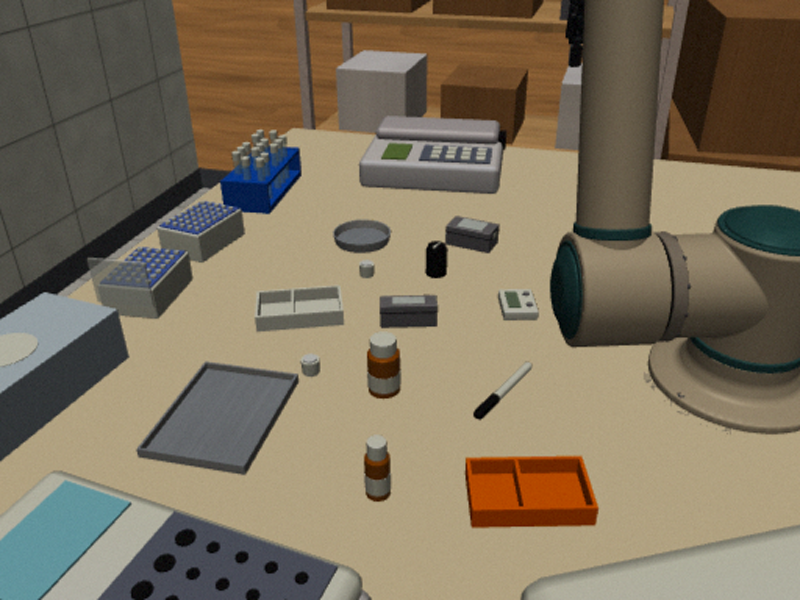

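Top view: tray at (238,186), rack at (395,188), dish at (563,197), wide bottle (299,297), vial (182,326), small box (406,292), cap (510,297), large box (590,322), and cups at (309,231) and (486,227). The orange look-alike is at (205,430).

```bash
cat > h.py <<'E'
import numpy as np,pickle,cv2
from rig import robot
def ray(f,u,v):
    d=np.array([(u-f["cx"])/f["fx"],-(v-f["cy"])/f["fy"],-1.]);E=f["extrinsics"]
    R=E[:3,:3];return -R.T@E[:3,3],R.T@d
def at(f,u,v,z):
    c,d=ray(f,u,v);return c+d*(z-c[2])/d[2]
def wext(f,s):
    # world->camera for wrist frame
    from scipy.spatial.transform import Rotation as Ro
    T=np.eye(4);T[:3,:3]=Ro.from_quat(s["ee_rot"]).as_matrix();T[:3,3]=s["tool_pos"]
    f["extrinsics"]=np.linalg.inv(T@f["tool_from_camera"]);return f
def crop(f,name,u0,v0,w,h,k):
    im=cv2.resize(f["color"][v0:v0+h,u0:u0+w,::-1],None,fx=k,fy=k,interpolation=cv2.INTER_CUBIC)
    im=cv2.convertScaleAbs(im,alpha=1.3)
    for i in range(0,w,20): cv2.putText(im,str(u0+i),(i*k,10),0,.35,(0,0,255)); cv2.line(im,(i*k,12),(i*k,18),(0,0,255))
    for i in range(0,h,20): cv2.putText(im,str(v0+i),(0,i*k+4),0,.35,(0,0,255))
    cv2.imwrite(name,im)
E
python3 - <<'E'
from h import *
f=pickle.load(open("top.pkl","rb"))
crop(f,"pics/tl.png",100,80,160,145,5-1+1 if 0 else 4)
crop(f,"pics/tr.png",220,85,180,145,4)
E
```

```text
(no output)
```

View pics/tl.png

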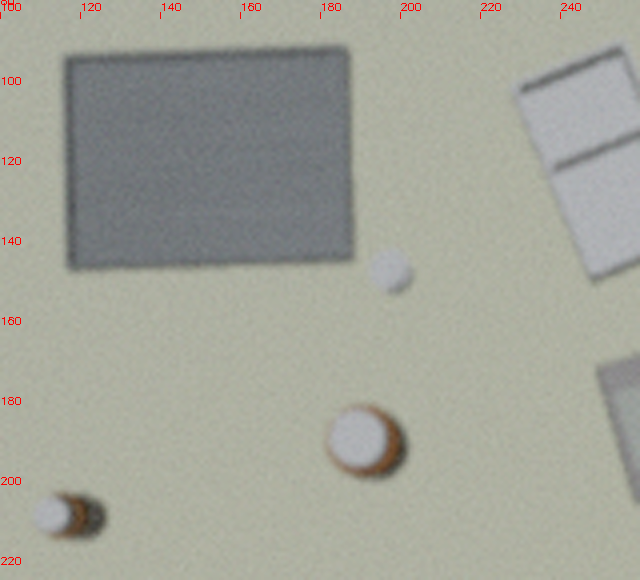

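View pics/tr.png

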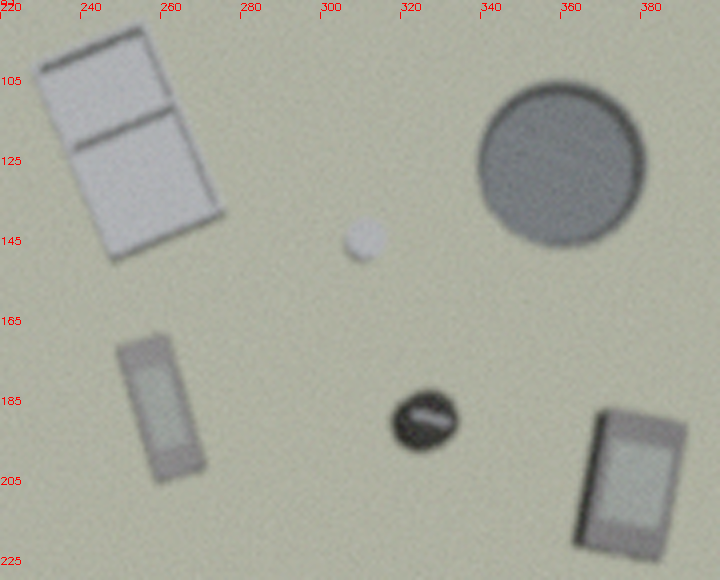

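Run:
```python
from h import *
f=pickle.load(open("top.pkl","rb"))
L=lambda p,z:at(f,100+p[0]/4,80+p[1]/4,z)[:2]
R=lambda p,z:at(f,220+p[0]/4,85+p[1]/4,z)[:2]
def rect(n,F,P,z):
    q=np.array([F(p,z) for p in P]);c=q.mean(0)
    e=[q[(i+1)%4]-q[i] for i in range(4)]
    print(n,c.round(4),[round(float(np.hypot(*x)),4) for x in e],[round(float(np.degrees(np.arctan2(x[1],x[0]))),1) for x in e])
rect("tray",L,[(66,57),(347,48),(352,258),(69,269)],.012)
rect("rack",R,[(33,66),(142,24),(224,212),(114,262)],.024)
rect("small",R,[(117,347),(165,334),(205,467),(159,483)],.036)
rect("large",R,[(608,410),(686,425),(661,561),(584,545)],.036)
print("bottle",L((358,438),.075),"vial",L((52,515),.07),"cupL",L((391,271),.022))
print("cap",R((430,418),.05),"dish",R((562,163),.018),"cupR",R((363,240),.022),"div",R((75,148),.024),R((174,108),.024))
```

```text
tray [0.5882 0.2426] [0.1641, 0.1235, 0.1643, 0.1247] [-87.0, -177.0, 93.4, 3.0]
rack [0.5886 0.0099] [0.0674, 0.1191, 0.0694, 0.1231] [-67.5, -155.5, 115.8, 23.6]
small [ 0.4342 -0.0124] [0.0281, 0.0786, 0.0274, 0.0805] [-73.6, -162.2, 110.4, 18.3]
large [ 0.3961 -0.2795] [0.0446, 0.078, 0.044, 0.0774] [-99.8, 169.9, 79.4, -9.6]
bottle [0.42249088 0.14192739] vial [0.37717112 0.30873725] cupL [0.52245806 0.13328672]
cap [ 0.4305124  -0.16205844] dish [ 0.58187744 -0.24061702] cupR [ 0.53411771 -0.12609317] div [0.58371855 0.04038298] [ 0.60812559 -0.01605419]
```

Request:
arm_command([
  [1,0.55,-0.65,0.1,0],
  [1,0.55,-0.65,0.1,0],
  [1,0.55,-0.65,0.1,0],
  [1,0.55,-0.65,0.1,0],
  [1,0.55,-0.65,0.1,0],
])

```text
time: 0.52
tool_pos: [0.2935, -0.3503, 0.2106]
ee_rot: [0.975, 0.224, -0.0, -0.0]
force: [0.2, 1.0, 0.1]
grip_width: 0.999
finger_force: 0.0
```

Request:
arm_command([
  [1,0.55,-0.65,0,0],
  [1,0.55,-0.65,0,0],
  [1,0.55,-0.65,0,0],
  [1,0.55,-0.65,0,0],
  [1,0.55,-0.65,0,0],
])

```text
time: 0.93
tool_pos: [0.3354, -0.1853, 0.2111]
ee_rot: [0.975, 0.224, -0.0, -0.0]
force: [1.2, 1.3, 0.1]
grip_width: 0.999
finger_force: 0.0
```

Request:
arm_command([
  [1,0.55,-0.65,0,0],
  [1,0.55,-0.65,0,0],
  [1,0.55,-0.65,0,0],
  [1,0.55,-0.65,0,0],
  [1,0.3,-0.3,0,0],
])

```text
time: 1.35
tool_pos: [0.3744, -0.0356, 0.2111]
ee_rot: [0.974, 0.226, 0.0, -0.001]
force: [0.5, -0.2, 0.6]
grip_width: 0.999
finger_force: 0.0
```

```bash
cat >> h.py <<'E'
def go(x,y,z,yaw=None,n=5):
    # rows of tool-axis units from the present pose to a target; yaw = world angle of tool x, degrees
    from scipy.spatial.transform import Rotation as Ro
    s=robot.sense();R=Ro.from_quat(s["ee_rot"]).as_matrix()
    d=R.T@(np.array([x,y,z])-s["tool_pos"])/.04
    a=np.degrees(np.arctan2(R[1,0],R[0,0]))
    print("pose",s["tool_pos"].round(4),"yaw",a.round(2),"units",d.round(2),"rows>=",(np.linalg.norm(d)*.04/.0417).round(1),"turn units",None if yaw is None else round((a-yaw)/5,2))
E
python3 - <<'E'
from h import *
s=robot.sense();f=wext(robot.grab_frame("wrist"),s);pickle.dump(f,open("w1.pkl","wb"))
go(.4225,.1419,.15,24.5)
print(s["time"],f["tool_from_camera"].round(3),f["fx"])
E=f["extrinsics"];im=cv2.cvtColor(f["color"],4)
for p,c in(((.4225,.1419,.075),(0,0,255)),((.4342,-.0124,.036),(255,0,0)),((.5225,.1333,.022),(0,255,0))):
    q=E@np.r_[p,1];cv2.drawMarker(im,(int(f["cx"]+f["fx"]*q[0]/-q[2]),int(f["cy"]-f["fy"]*q[1]/-q[2])),c,0,20)
cv2.imwrite("pics/w1.png",im)
E
```

```text
pose [ 0.3752 -0.0344  0.2111] yaw 26.13 units [ 3.   -3.43  1.54] rows>= 4.6 turn units 0.33
1.35 [[ 0.001  0.955  0.297  0.075]
 [ 1.    -0.001 -0.     0.   ]
 [-0.     0.297 -0.955 -0.143]
 [ 0.     0.     0.     1.   ]] 340.45207851056136
```

View pics/w1.png

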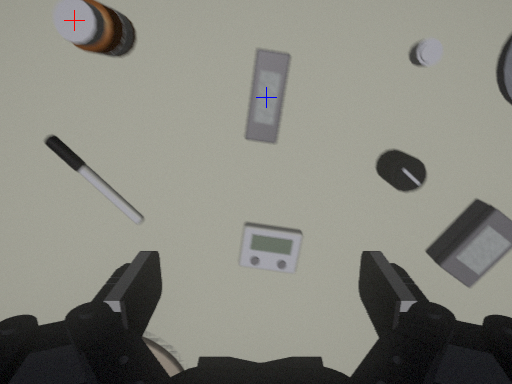

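The bottle cap centre is at (75,21) and the small box at (266,97). Both match the projected estimates, so I'm approaching the bottle.

Request:
arm_command([
  [1,0.6,-0.69,0.3,0.3],
  [1,0.6,-0.69,0.3,0],
  [1,0.6,-0.69,0.3,0],
  [1,0.6,-0.69,0.3,0],
  [1,0.6,-0.69,0.3,0],
])

```text
time: 1.82
tool_pos: [0.4262, 0.1376, 0.1506]
ee_rot: [0.977, 0.212, -0.0, 0.0]
force: [1.1, -0.4, 0.2]
grip_width: 0.999
finger_force: 0.0
```

Request:
arm_command([
  [1,0,0,0,0],
  [1,0,0,0,0],
  [1,0,0,0,0],
  [1,0,0,0,0],
  [1,0,0,0,0],
])

```text
time: 2.23
tool_pos: [0.4261, 0.1352, 0.1517]
ee_rot: [0.978, 0.211, 0.0, 0.0]
force: [1.4, -0.5, -0.0]
grip_width: 1.002
finger_force: 0.0
```

```bash
python3 -c "
from h import *
go(.4225,.1419,.024,24.5)"
```

```text
pose [0.4261 0.1352 0.1517] yaw 24.32 units [-0.01 -0.19  3.19] rows>= 3.1 turn units -0.04
```

Request:
arm_command([
  [1,0,-0.19,0.6,0],
  [1,0,0,0.8,0],
  [1,0,0,0.8,0],
  [1,0,0,0.8,0],
  [1,0,0,0.2,0],
])

```text
time: 2.65
tool_pos: [0.4199, 0.1418, 0.0204]
ee_rot: [0.978, 0.211, -0.003, -0.0]
force: [-0.1, -0.9, -1.1]
grip_width: 0.999
finger_force: 0.0
```

Request:
arm_command([
  [-1,0,0,0,0],
  [-1,0,0,0,0],
  [-1,0,0,0,0],
  [-1,0,0,0,0],
  [-1,0,0,0,0],
], newtons=30)

```text
time: 3.07
tool_pos: [0.4247, 0.1436, 0.0252]
ee_rot: [0.977, 0.212, 0.002, 0.0]
force: [-0.2, -0.8, 6.5]
grip_width: 0.46
finger_force: 30.6
```

Request:
arm_command([
  [-1,0,0,0,0],
  [-1,0,0,0,0],
  [-1,0,0,0,0],
  [-1,0,0,0,0],
  [-1,0,0,0,0],
])

```text
time: 3.48
tool_pos: [0.4248, 0.1436, 0.0252]
ee_rot: [0.977, 0.212, 0.002, 0.0]
force: [-0.2, -1.3, 6.8]
grip_width: 0.454
finger_force: 30.6
```

```bash
python3 -c "
from h import *
go(.566,-.0005,.12,24.5)"
```

```text
pose [0.4248 0.1436 0.0252] yaw 24.47 units [ 1.73  4.74 -2.35] rows>= 5.3 turn units -0.01
```

Request:
arm_command([
  [-1,0,0,-0.3,0],
  [-1,0,0,-0.5,0],
  [-1,0,0,-0.6,0],
  [-1,0,0,-0.6,0],
  [-1,0,0,-0.35,0],
])

```text
time: 3.9
tool_pos: [0.4242, 0.1438, 0.1204]
ee_rot: [0.977, 0.212, 0.002, 0.0]
force: [1.2, 0.0, -1.0]
grip_width: 0.455
finger_force: 30.6
```

Request:
arm_command([
  [-1,0.1,0.3,0,0],
  [-1,0.2,0.6,0,0],
  [-1,0.3,0.8,0,0],
  [-1,0.3,0.8,0,0],
  [-1,0.3,0.8,0,0],
])

```text
time: 4.32
tool_pos: [0.5221, 0.0414, 0.1168]
ee_rot: [0.977, 0.212, 0.0, 0.0]
force: [0.1, 0.7, -0.4]
grip_width: 0.453
finger_force: 30.6
```

Request:
arm_command([
  [-1,0.3,0.7,0,0],
  [-1,0.15,0.5,0,0],
  [-1,0.08,0.24,0,0],
  [-1,0,0,0,0],
  [-1,0,0,0,0],
])

```text
time: 4.73
tool_pos: [0.5633, -0.0005, 0.1165]
ee_rot: [0.977, 0.211, -0.001, -0.001]
force: [-0.8, 0.4, 0.1]
grip_width: 0.456
finger_force: 30.6
```

```bash
python3 -c "
from h import *
go(.566,-.0005,.03,24.5)
s=robot.sense();print(s['force'],s['grip_width'])
f=wext(robot.grab_frame('wrist'),s)
pickle.dump(f,open('w2.pkl','wb'))
cv2.imwrite('pics/w2.png',cv2.cvtColor(f['color'],4))"
```

```text
pose [ 5.633e-01 -5.000e-04  1.165e-01] yaw 24.38 units [0.07 0.03 2.16] rows>= 2.1 turn units -0.02
[-0.77944953  0.3889615   0.09720062] 0.45632673381107797
```

View pics/w2.png

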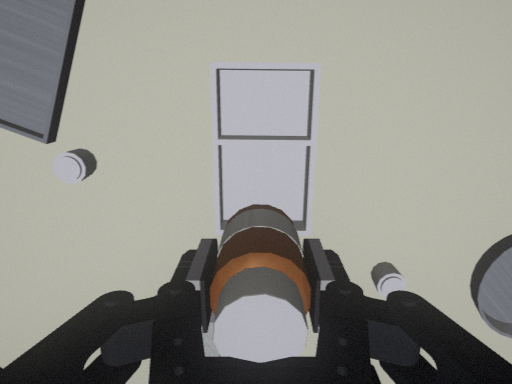

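The bottle is held upright and square to the rack, with the rack's far rim corners at (211,66) and (320,66) and the divider at row 138. I'm checking the rack pose from here.

```bash
python3 -c "
from h import *
f=pickle.load(open('w2.pkl','rb'))
for p in((211,65),(320,65),(215,138),(315,138),(213,232),(311,232)):print(p,at(f,*p,.024).round(4))
u=np.array([np.cos(np.radians(24.5)),np.sin(np.radians(24.5))]);c=np.array([.5886,.0099])
v=np.array([u[1],-u[0]])
print('pred',c+.061*u-.036*v,c+.061*u+.036*v,c-.061*u-.036*v)"
```

```text
(211, 65) [0.6297 0.0645 0.024 ]
(320, 65) [ 0.659 -0.     0.024]
(215, 138) [0.5868 0.0442 0.024 ]
(315, 138) [ 0.6155 -0.0187  0.024 ]
(213, 232) [0.5206 0.0188 0.024 ]
(311, 232) [ 0.5512 -0.0484  0.024 ]
pred [0.62917868 0.06795489] [0.65903659 0.00243768] [0.51816341 0.01736232]
```

Request:
arm_command([
  [-1,0.05,0.05,0.4,0],
  [-1,0,0,0.6,0],
  [-1,0,0,0.6,0],
  [-1,0,0,0.4,0],
  [-1,0,0,0.12,0],
])

```text
time: 5.2
tool_pos: [0.5634, 0.0002, 0.03]
ee_rot: [0.977, 0.212, -0.003, -0.001]
force: [-0.5, -0.7, -0.2]
grip_width: 0.456
finger_force: 30.5
```

Request:
arm_command([
  [-1,0,0,0,0],
  [-1,0,0,0,0],
  [-0.1,0,0,0,0],
  [0.15,0,0,0,0],
  [0.15,0,0,0,0],
])

```text
time: 5.62
tool_pos: [0.5679, -0.0015, 0.0338]
ee_rot: [0.977, 0.212, 0.001, 0.0]
force: [-0.3, 0.2, -0.5]
grip_width: 0.573
finger_force: 0.0
```

```bash
python3 -c "
from h import *
go(.566,-.0005,.15,24.5)
s=robot.sense();print(s['force'],s['grip_width'])"
```

```text
pose [ 0.5679 -0.0015  0.0338] yaw 24.45 units [-0.03 -0.04 -2.91] rows>= 2.8 turn units -0.01
[-0.29845436  0.2451066  -0.47276088] 0.5733687120081218
```

Request:
arm_command([
  [0.2,0,0,-0.4,0],
  [0.3,0,0,-0.8,0],
  [0.5,0,0,-0.8,0],
  [1,0,0,-0.8,0],
  [1,-0.1,-0.4,-0.1,0],
])

```text
time: 6.03
tool_pos: [0.5628, 0.0093, 0.1553]
ee_rot: [0.977, 0.211, 0.007, 0.003]
force: [2.0, 0.1, 0.3]
grip_width: 0.989
finger_force: 0.0
```

Request:
arm_command([
  [1,-0.1,-0.8,0,0],
  [1,-0.1,-0.8,0,0],
  [1,-0.1,-0.9,0,0],
  [1,-0.1,-0.9,0,0],
  [1,-0.1,-0.9,0,0],
])

```text
time: 6.45
tool_pos: [0.4659, 0.1609, 0.1487]
ee_rot: [0.977, 0.211, 0.0, -0.0]
force: [0.4, 1.0, -0.1]
grip_width: 1.0
finger_force: 0.0
```

Request:
arm_command([
  [1,-0.1,-0.9,0,0],
  [1,-0.1,-0.9,0,0],
  [1,-0.1,-0.9,0,0],
  [1,-0.1,-0.9,0,0],
  [1,-0.14,-0.7,0,0],
])

```text
time: 6.87
tool_pos: [0.3748, 0.3095, 0.1488]
ee_rot: [0.977, 0.212, 0.0, -0.001]
force: [0.4, 1.2, 0.3]
grip_width: 1.0
finger_force: 0.0
```

Request:
arm_command([
  [1,0,0,0,0],
  [1,0,0,0,0],
  [1,0,0,0,0],
  [1,0,0,0,0],
  [1,0,0,0,0],
])

```text
time: 7.28
tool_pos: [0.3772, 0.3065, 0.1485]
ee_rot: [0.978, 0.211, 0.0, 0.0]
force: [-0.9, -0.1, -0.6]
grip_width: 1.0
finger_force: 0.0
```

```bash
python3 -c "
from h import *
go(.3772,.3087,.02,24.5)
s=robot.sense();f=wext(robot.grab_frame('wrist'),s);g=robot.grab_frame('top')
a=cv2.cvtColor(f['color'],4);q=f['extrinsics']@[.3772,.3087,.07,1]
print(f['cx']-f['fx']*q[0]/q[2],f['cy']+f['fy']*q[1]/q[2])
b=cv2.resize(g['color'][90:160,215:285,::-1],(384,384))
cv2.imwrite('pics/w3.png',cv2.resize(np.hstack([a,b]),(798,342)))"
```

```text
pose [0.3772 0.3065 0.1485] yaw 24.34 units [ 0.02 -0.05  3.21] rows>= 3.1 turn units -0.03
256.66299919399313 198.12757303730118
```

View pics/w3.png

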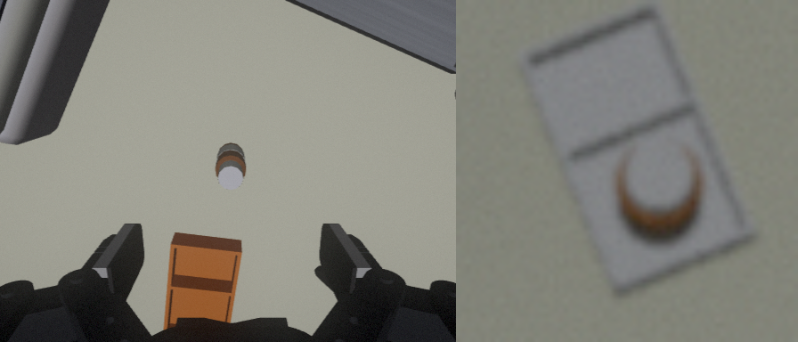

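The vial is centred under the tool (about (258,200), matching prediction), and the bottle stands in the large bay. Next is grasping the vial.

Request:
arm_command([
  [1,0.02,-0.05,0.6,0],
  [1,0,0,0.8,0],
  [1,0,0,0.8,0],
  [1,0,0,0.7,0],
  [1,0,0,0.3,0],
])

```text
time: 7.8
tool_pos: [0.3748, 0.3076, 0.0173]
ee_rot: [0.977, 0.211, -0.003, 0.001]
force: [-0.0, -0.1, -0.7]
grip_width: 1.0
finger_force: 0.0
```

Request:
arm_command([
  [-1,0,0,0,0],
  [-1,0,0,0,0],
  [-1,0,0,0,0],
  [-1,0,0,0,0],
  [-1,0,0,0,0],
], newtons=25)

```text
time: 8.22
tool_pos: [0.3775, 0.31, 0.0217]
ee_rot: [0.977, 0.212, 0.001, -0.0]
force: [-0.5, 0.7, -0.5]
grip_width: 0.297
finger_force: 5.9
```

Request:
arm_command([
  [-1,0,0,0,0],
  [-1,0,0,0,0],
  [-1,0,0,0,0],
  [-1,0,0,0,0],
  [-1,0,0,0,0],
])

```text
time: 8.63
tool_pos: [0.3774, 0.3101, 0.0217]
ee_rot: [0.977, 0.212, 0.001, -0.0]
force: [-0.4, -0.3, 6.9]
grip_width: 0.292
finger_force: 26.4
```

```bash
python3 -c "
from h import *
go(.6197,.0228,.15,24.5)"
```

```text
pose [0.3774 0.3101 0.0217] yaw 24.46 units [ 2.55  9.04 -3.2 ] rows>= 9.5 turn units -0.01
```

Request:
arm_command([
  [-1,0,0,-0.4,0],
  [-1,0,0,-0.7,0],
  [-1,0,0,-0.8,0],
  [-1,0,0,-0.8,0],
  [-1,0.05,0.2,-0.5,0],
])

```text
time: 9.05
tool_pos: [0.3818, 0.3043, 0.1517]
ee_rot: [0.977, 0.212, 0.002, -0.001]
force: [0.5, 0.2, -0.8]
grip_width: 0.293
finger_force: 25.9
```

Request:
arm_command([
  [-1,0.1,0.4,0,0],
  [-1,0.2,0.7,0,0],
  [-1,0.25,0.9,0,0],
  [-1,0.25,0.9,0,0],
  [-1,0.25,0.9,0,0],
])

```text
time: 9.47
tool_pos: [0.4832, 0.181, 0.1489]
ee_rot: [0.977, 0.212, 0.0, -0.0]
force: [0.7, 0.8, -0.1]
grip_width: 0.297
finger_force: 25.9
```

Request:
arm_command([
  [-1,0.25,0.9,0,0],
  [-1,0.25,0.9,0,0],
  [-1,0.25,0.9,0,0],
  [-1,0.25,0.9,0,0],
  [-1,0.25,0.8,0,0],
])

```text
time: 9.88
tool_pos: [0.602, 0.0405, 0.1486]
ee_rot: [0.977, 0.211, 0.0, 0.0]
force: [0.2, 1.6, 0.0]
grip_width: 0.296
finger_force: 25.9
```

Request:
arm_command([
  [-1,0.1,0.4,0,0],
  [-1,0.05,0.14,0,0],
  [-1,0,0,0,0],
  [-1,0,0,0,0],
  [-1,0,0,0,0],
])

```text
time: 10.3
tool_pos: [0.6139, 0.027, 0.1485]
ee_rot: [0.977, 0.212, -0.001, -0.001]
force: [0.2, 0.2, -1.6]
grip_width: 0.292
finger_force: 25.9
```

```bash
python3 -c "
from h import *
go(.6197,.0228,.0275,24.5)"
```

```text
pose [0.6139 0.027  0.1485] yaw 24.53 units [0.09 0.16 3.02] rows>= 2.9 turn units 0.01
```

Request:
arm_command([
  [-1,0.09,0.15,0.3,0],
  [-1,0,0,0.8,0],
  [-1,0,0,0.8,0],
  [-1,0,0,0.6,0],
  [-1,0,0,0.3,0],
])

```text
time: 10.72
tool_pos: [0.6181, 0.0225, 0.0324]
ee_rot: [0.977, 0.212, -0.003, -0.001]
force: [-0.8, 0.3, 0.3]
grip_width: 0.297
finger_force: 25.9
```

Request:
arm_command([
  [-1,0,0,0.1,0],
  [-1,0,0,0,0],
  [-1,0,0,0,0],
  [-1,0,0,0,0],
  [-1,0,0,0,0],
])

```text
time: 11.13
tool_pos: [0.6222, 0.0215, 0.0339]
ee_rot: [0.977, 0.212, 0.001, 0.0]
force: [-0.5, -0.2, 0.2]
grip_width: 0.294
finger_force: 25.9
```

```bash
python3 -c "
from h import *
go(.6197,.0228,.026,24.5);print(robot.sense()['force'])"
```

```text
pose [0.6222 0.0215 0.0339] yaw 24.46 units [-0.04 -0.06  0.2 ] rows>= 0.2 turn units -0.01
[-0.54423393 -0.17477493  0.20596217]
```

Request:
arm_command([
  [-1,-0.04,-0.06,0.1,0],
  [-1,0,0,0.08,0],
  [-1,0,0,0,0],
  [-1,0,0,0,0],
  [-1,0,0,0,0],
])

```text
time: 11.55
tool_pos: [0.6188, 0.0229, 0.0257]
ee_rot: [0.977, 0.212, 0.0, 0.0]
force: [-0.9, 0.4, 3.7]
grip_width: 0.291
finger_force: 26.0
```

Request:
arm_command([
  [-0.3,0,0,0,0],
  [-0.2,0,0,0,0],
  [-0.1,0,0,0,0],
  [-0.1,0,0,0,0],
  [-0.1,0,0,0,0],
])

```text
time: 11.97
tool_pos: [0.6186, 0.0229, 0.025]
ee_rot: [0.977, 0.212, -0.0, 0.0]
force: [-0.3, -1.3, -0.5]
grip_width: 0.45
finger_force: 0.0
```

Request:
arm_command([
  [-0.1,0,0,-0.3,0],
  [-0.1,0,0,-0.7,0],
  [-0.1,0,0,-0.8,0],
  [0.2,0,0,-0.8,0],
  [0.5,0,0,-0.4,0],
])

```text
time: 12.38
tool_pos: [0.6206, 0.0228, 0.1493]
ee_rot: [0.977, 0.212, 0.003, 0.001]
force: [0.9, -0.4, -0.4]
grip_width: 0.718
finger_force: 0.0
```

```bash
python3 -c "
from h import *
go(.4342,-.0124,.15,18)"
```

```text
pose [0.6206 0.0228 0.1493] yaw 24.45 units [-4.61 -1.13 -0.04] rows>= 4.5 turn units 1.29
```

Request:
arm_command([
  [1,-0.4,-0.1,0,0],
  [1,-0.8,-0.2,0,0],
  [1,-0.9,-0.22,0,0],
  [1,-0.9,-0.22,0,0],
  [1,-0.9,-0.22,0,0],
])

```text
time: 12.8
tool_pos: [0.4591, -0.0068, 0.145]
ee_rot: [0.977, 0.212, -0.0, 0.0]
force: [-0.2, 0.4, 1.0]
grip_width: 1.0
finger_force: 0.0
```

Request:
arm_command([
  [1,-0.5,-0.12,0,0],
  [1,-0.21,-0.05,0,0.6],
  [1,0,0,0,0.7],
  [1,0,0,0,0],
  [1,0,0,0,0],
])

```text
time: 13.22
tool_pos: [0.4324, -0.0124, 0.1455]
ee_rot: [0.988, 0.157, 0.0, 0.0]
force: [0.1, 0.5, -0.9]
grip_width: 0.998
finger_force: 0.0
```

```bash
python3 -c "
from h import *
s=robot.sense();f=wext(robot.grab_frame('wrist'),s);pickle.dump(f,open('w4.pkl','wb'))
go(.4342,-.0124,.012,18)
g=robot.grab_frame('top')
a=cv2.cvtColor(f['color'],4)
b=cv2.resize(g['color'][90:160,215:285,::-1],(384,384))
cv2.imwrite('pics/w4.png',cv2.resize(np.hstack([a,b]),(798,342)))"
```

```text
pose [ 0.4326 -0.0123  0.1454] yaw 18.02 units [0.04 0.01 3.34] rows>= 3.2 turn units 0.0
```

View pics/w4.png

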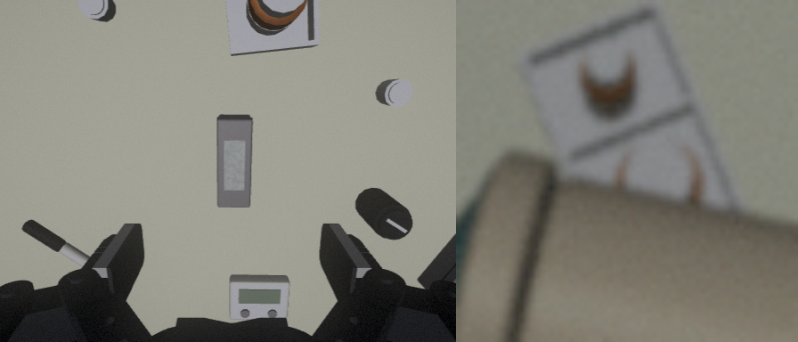

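The vial stands in the small bay. The small box top's corners are at about (218,121), (252,121), (250,207) and (216,207) in this picture.

```bash
python3 -c "
from h import *
f=pickle.load(open('w4.pkl','rb'));k=1/.891
P=[at(f,u*k,v*k,.036)[:2] for u,v in((218,121),(252,121),(250,207),(216,207))]
c=np.mean(P,0);d=(P[0]+P[1]-P[2]-P[3])/2;print(c,np.hypot(*d),np.degrees(np.arctan2(d[1],d[0])))
go(*c,.012,17)"
```

```text
[ 0.43346558 -0.01450669] 0.07782219212537839 16.911472736255625
pose [ 0.4326 -0.0123  0.1453] yaw 18.01 units [0.   0.06 3.33] rows>= 3.2 turn units 0.2
```

Request:
arm_command([
  [1,0.02,0.05,0.6,0.2],
  [1,0,0,0.8,0],
  [1,0,0,0.8,0],
  [1,0,0,0.8,0],
  [1,0,0,0.43,0],
])

```text
time: 13.73
tool_pos: [0.4321, -0.0135, 0.0053]
ee_rot: [0.989, 0.148, -0.002, -0.001]
force: [-0.1, -0.5, -0.5]
grip_width: 0.997
finger_force: 0.0
```

Request:
arm_command([
  [-1,0,0,0,0],
  [-1,0,0,0,0],
  [-1,0,0,0,0],
  [-1,0,0,0,0],
  [-1,0,0,0,0],
], newtons=30)

```text
time: 14.15
tool_pos: [0.4351, -0.0142, 0.0096]
ee_rot: [0.989, 0.147, 0.002, 0.001]
force: [-1.1, 1.0, 0.1]
grip_width: 0.344
finger_force: 30.4
```

Request:
arm_command([
  [-1,0,0,0,0],
  [-1,0,0,0,0],
  [-1,0,0,0,0],
  [-1,0,0,0,0],
  [-1,0,0,0,0],
])

```text
time: 14.57
tool_pos: [0.4351, -0.0142, 0.0095]
ee_rot: [0.989, 0.147, 0.002, 0.001]
force: [-0.2, 0.1, 6.2]
grip_width: 0.345
finger_force: 31.3
```

```bash
python3 -c "
from h import *
a=np.radians(3.1);print(np.array([.5882,.2426])+.042*np.array([-np.sin(a),np.cos(a)]), np.array([.5882,.2426])-.038*np.array([-np.sin(a),np.cos(a)]))
go(.586,.2845,.13,3.1)"
```

```text
[0.58592869 0.28453854] [0.59025499 0.20465561]
pose [ 0.4351 -0.0142  0.0095] yaw 16.95 units [ 5.8  -6.04 -3.  ] rows>= 8.5 turn units 2.77
```

Request:
arm_command([
  [-1,0,0,-0.4,0],
  [-1,0,0,-0.7,0],
  [-1,0,0,-0.8,0],
  [-1,0,0,-0.8,0],
  [-1,0,0,-0.3,0],
])

```text
time: 14.98
tool_pos: [0.4358, -0.0143, 0.1325]
ee_rot: [0.989, 0.147, 0.004, 0.001]
force: [1.0, 0.3, -0.4]
grip_width: 0.344
finger_force: 30.4
```

Request:
arm_command([
  [-1,0.3,-0.3,0,0],
  [-1,0.5,-0.5,0,0],
  [-1,0.62,-0.65,0,0],
  [-1,0.62,-0.65,0,0],
  [-1,0.62,-0.65,0,0],
])

```text
time: 15.4
tool_pos: [0.5036, 0.1236, 0.1288]
ee_rot: [0.989, 0.147, 0.001, 0.0]
force: [1.2, -0.3, 0.3]
grip_width: 0.348
finger_force: 30.4
```

Request:
arm_command([
  [-1,0.62,-0.65,0,0],
  [-1,0.62,-0.65,0,0],
  [-1,0.62,-0.65,0,0],
  [-1,0.62,-0.65,0,0],
  [-1,0.4,-0.45,0,0],
])

```text
time: 15.82
tool_pos: [0.5792, 0.2758, 0.1284]
ee_rot: [0.989, 0.148, 0.001, -0.001]
force: [0.9, 0.3, -0.7]
grip_width: 0.349
finger_force: 30.4
```

Request:
arm_command([
  [-1,0.26,-0.24,0,0.7],
  [-1,0,0,0,1],
  [-1,0,0,0,1],
  [-1,0,0,0,0],
  [-1,0,0,0,0],
])

```text
time: 16.23
tool_pos: [0.5848, 0.2848, 0.1282]
ee_rot: [1.0, 0.031, -0.0, 0.0]
force: [0.1, 0.2, -0.9]
grip_width: 0.342
finger_force: 30.4
```

```bash
python3 -c "
from h import *
go(.586,.2845,.0125,3.1)
s=robot.sense();f=wext(robot.grab_frame('wrist'),s);pickle.dump(f,open('w5.pkl','wb'));cv2.imwrite('pics/w5.png',cv2.cvtColor(f['color'],4))"
```

```text
pose [0.5848 0.2848 0.1282] yaw 3.58 units [0.03 0.01 2.89] rows>= 2.8 turn units 0.1
```

View pics/w5.png

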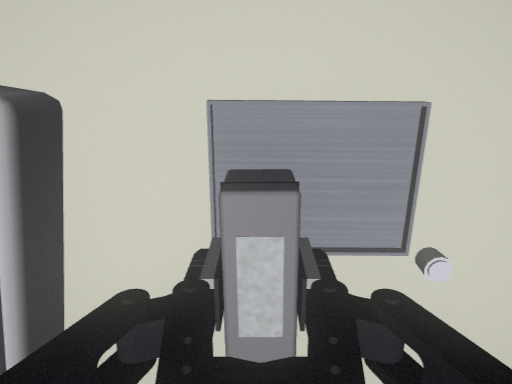

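The small box is gripped square. Tray rim corners are at (207,100), (430,102) and (409,256), so I'm verifying the tray's pose.

```bash
python3 -c "
from h import *
f=pickle.load(open('w5.pkl','rb'))
A,B,C=[at(f,u,v,.012)[:2] for u,v in((207,100),(430,102),(409,256))]
print(A,B,C,'centre',(A+C)/2,np.hypot(*(A-B)),np.hypot(*(B-C)),np.degrees(np.arctan2(*(A-B)[::-1]))-90)"
```

```text
[0.64679537 0.32737802] [0.65573592 0.16300707] [0.52936532 0.15406119] centre [0.58808035 0.2407196 ] 0.16461391213720034 0.1266868438805886 3.113394979274375
```

Request:
arm_command([
  [-1,0.03,0.02,0.4,0.1],
  [-1,0,0,0.7,0],
  [-1,0,0,0.8,0],
  [-1,0,0,0.6,0],
  [-1,0,0,0.25,0],
])

```text
time: 16.7
tool_pos: [0.5838, 0.2828, 0.0147]
ee_rot: [1.0, 0.026, -0.003, 0.001]
force: [-0.2, 0.6, -0.4]
grip_width: 0.348
finger_force: 30.3
```

Request:
arm_command([
  [-1,0,0,0.05,0],
  [-1,0,0,0,0],
  [-1,0,0,0,0],
  [-1,0,0,0,0],
  [-1,0,0,0,0],
])

```text
time: 17.12
tool_pos: [0.5875, 0.2845, 0.0179]
ee_rot: [1.0, 0.026, 0.002, -0.0]
force: [0.0, 0.1, -1.5]
grip_width: 0.348
finger_force: 30.3
```

```bash
python3 -c "
from h import *
go(.586,.2835,.0125,3.1);print(robot.sense()['force'])"
```

```text
pose [0.5875 0.2845 0.0179] yaw 2.95 units [-0.04  0.02  0.13] rows>= 0.1 turn units -0.03
[ 0.04984811  0.12484446 -1.51792283]
```

Request:
arm_command([
  [-1,-0.04,0.02,0.06,0],
  [-1,0,0,0.07,0],
  [-1,0,0,0,0],
  [-1,0,0,0,0],
  [-1,0,0,0,0],
])

```text
time: 17.53
tool_pos: [0.5851, 0.2834, 0.0124]
ee_rot: [1.0, 0.026, 0.001, -0.0]
force: [-1.2, -0.2, 6.8]
grip_width: 0.346
finger_force: 31.4
```

Request:
arm_command([
  [-0.1,0,0,0,0],
  [0,0,0,0,0],
  [0.1,0,0,0,0],
  [0.1,0,0,0,0],
  [0.1,0,0,0,0],
])

```text
time: 17.95
tool_pos: [0.5846, 0.2831, 0.0106]
ee_rot: [1.0, 0.026, -0.0, 0.0]
force: [0.4, 0.5, 0.9]
grip_width: 0.552
finger_force: 0.0
```

Request:
arm_command([
  [0.1,0,0,-0.3,0],
  [0.1,0,0,-0.7,0],
  [0.3,0,0,-0.8,0],
  [0.6,0,0,-0.8,0],
  [1,0,0,-0.6,0],
])

```text
time: 18.37
tool_pos: [0.5856, 0.2836, 0.1425]
ee_rot: [1.0, 0.026, 0.002, -0.001]
force: [0.3, 1.1, -0.2]
grip_width: 0.904
finger_force: 0.0
```

```bash
python3 -c "
from h import *
go(.3961,-.2795,.15,-10)"
```

```text
pose [0.5856 0.2836 0.1425] yaw 2.95 units [-5.45 13.81 -0.22] rows>= 14.2 turn units 2.59
```

Request:
arm_command([
  [1,-0.2,0.5,-0.2,0],
  [1,-0.3,0.8,0,0],
  [1,-0.35,0.9,0,0],
  [1,-0.35,0.9,0,0],
  [1,-0.35,0.9,0,0],
])

```text
time: 18.78
tool_pos: [0.5304, 0.119, 0.1479]
ee_rot: [1.0, 0.026, 0.001, 0.0]
force: [0.6, -0.3, 0.4]
grip_width: 0.996
finger_force: 0.0
```

Request:
arm_command([
  [1,-0.35,0.9,0,0],
  [1,-0.35,0.9,0,0],
  [1,-0.35,0.9,0,0],
  [1,-0.35,0.9,0,0],
  [1,-0.35,0.9,0,0],
])

```text
time: 19.2
tool_pos: [0.4697, -0.0647, 0.1479]
ee_rot: [1.0, 0.026, 0.001, 0.0]
force: [0.1, -0.1, 0.3]
grip_width: 1.003
finger_force: 0.0
```

Request:
arm_command([
  [1,-0.35,0.9,0,0],
  [1,-0.35,0.9,0,0],
  [1,-0.35,0.9,0,0],
  [1,-0.35,0.9,0,0],
  [1,-0.35,0.8,0,0],
])

```text
time: 19.62
tool_pos: [0.4089, -0.2448, 0.148]
ee_rot: [1.0, 0.025, 0.001, 0.001]
force: [0.4, -1.2, 0.7]
grip_width: 0.998
finger_force: 0.0
```

Request:
arm_command([
  [1,-0.35,0.8,0,0],
  [1,-0.05,0.11,0,0.6],
  [1,0,0,0,1],
  [1,0,0,0,1],
  [1,0,0,0,0],
])

```text
time: 20.03
tool_pos: [0.3952, -0.2802, 0.1477]
ee_rot: [0.996, -0.089, 0.0, 0.0]
force: [0.4, 0.6, -0.7]
grip_width: 0.998
finger_force: 0.0
```

```bash
python3 -c "
from h import *
s=robot.sense();f=wext(robot.grab_frame('wrist'),s);pickle.dump(f,open('w6.pkl','wb'))
go(.3961,-.2795,.012,-10)
g=robot.grab_frame('top')
a=cv2.cvtColor(f['color'],4)
b=cv2.resize(g['color'][80:170,105:195,::-1],(384,384))
cv2.imwrite('pics/w6.png',cv2.resize(np.hstack([a,b]),(798,342)))"
```

```text
pose [ 0.3954 -0.28    0.1476] yaw -9.99 units [ 0.01 -0.02  3.39] rows>= 3.3 turn units 0.0
```

View pics/w6.png

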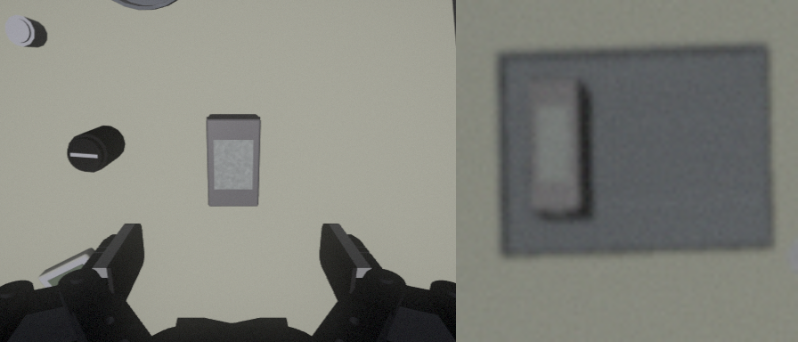

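The small box lies flat at the left of the tray. The large box top's corners are at (207,119), (260,119), (258,206) and (208,206).

```bash
python3 -c "
from h import *
f=pickle.load(open('w6.pkl','rb'));k=1/.891
P=[at(f,u*k,v*k,.036)[:2] for u,v in((207,119),(260,119),(258,206),(208,206))]
c=np.mean(P,0);d=(P[0]+P[1]-P[2]-P[3])/2;print(c,np.hypot(*d),np.degrees(np.arctan2(d[1],d[0])))
go(*c,.01,-10)
# cap top (enlarged pic 84,156)
print('cap',at(f,84*k,155*k,.05))"
```

```text
[ 0.39604517 -0.2823267 ] 0.07912716550003478 -10.384912400580262
pose [ 0.3955 -0.2797  0.1475] yaw -9.93 units [0.02 0.06 3.44] rows>= 3.3 turn units 0.01
cap [ 0.42957463 -0.16407138  0.05      ]
```

Request:
arm_command([
  [1,0.02,0.05,0.6,0.05],
  [1,0,0,0.8,0],
  [1,0,0,0.8,0],
  [1,0,0,0.8,0],
  [1,0,0,0.48,0],
])

```text
time: 20.55
tool_pos: [0.3949, -0.2804, 0.0055]
ee_rot: [0.996, -0.088, -0.001, -0.001]
force: [-0.3, 0.9, -0.1]
grip_width: 0.997
finger_force: 0.0
```

Request:
arm_command([
  [-1,0,0,0,0],
  [-1,0,0,0,0],
  [-1,0,0,0,0],
  [-1,0,0,0,0],
  [-1,0,0,0,0],
], newtons=35)

```text
time: 20.97
tool_pos: [0.397, -0.2827, 0.0094]
ee_rot: [0.996, -0.09, 0.001, 0.001]
force: [1.1, -0.6, 3.7]
grip_width: 0.529
finger_force: 38.2
```

Request:
arm_command([
  [-1,0,0,0,0],
  [-1,0,0,0,0],
  [-1,0,0,0,0],
  [-1,0,0,-0.4,0],
  [-1,0,0,-0.7,0],
])

```text
time: 21.38
tool_pos: [0.3941, -0.2802, 0.0505]
ee_rot: [0.996, -0.09, -0.002, -0.002]
force: [-1.0, 0.1, -0.5]
grip_width: 0.53
finger_force: 37.6
```

Request:
arm_command([
  [-1,0,0,-0.8,0],
  [-1,0,0,-0.8,0],
  [-1,0,0,-0.6,0],
  [-1,0,0,0,0],
  [-1,0,0,0,0],
])

```text
time: 21.8
tool_pos: [0.3964, -0.2824, 0.1414]
ee_rot: [0.996, -0.09, 0.002, 0.001]
force: [0.6, 0.5, -1.5]
grip_width: 0.534
finger_force: 37.7
```

```bash
python3 -c "
from h import *
go(.5902,.204,.14,3.1)"
```

```text
pose [ 0.3964 -0.2824  0.1414] yaw -10.3 units [ 2.590e+00 -1.283e+01  1.000e-02] rows>= 12.6 turn units -2.68
```

Request:
arm_command([
  [-1,0.06,-0.3,0,0],
  [-1,0.12,-0.6,0,0],
  [-1,0.18,-0.9,0,0],
  [-1,0.18,-0.9,0,0],
  [-1,0.18,-0.9,0,0],
])

```text
time: 22.22
tool_pos: [0.4488, -0.1425, 0.1377]
ee_rot: [0.996, -0.091, -0.002, -0.001]
force: [0.8, -0.3, -0.1]
grip_width: 0.53
finger_force: 37.6
```

Request:
arm_command([
  [-1,0.18,-0.9,0,0],
  [-1,0.18,-0.9,0,0],
  [-1,0.18,-0.9,0,0],
  [-1,0.18,-0.9,0,0],
  [-1,0.18,-0.9,0,0],
])

```text
time: 22.63
tool_pos: [0.516, 0.0283, 0.1376]
ee_rot: [0.996, -0.09, -0.002, -0.0]
force: [0.7, 0.3, -1.0]
grip_width: 0.53
finger_force: 37.6
```

Request:
arm_command([
  [-1,0.18,-0.9,0,0],
  [-1,0.18,-0.9,0,0],
  [-1,0.18,-0.9,0,0],
  [-1,0.18,-0.8,0,0],
  [-1,0.18,-0.6,0,0],
])

```text
time: 23.05
tool_pos: [0.5808, 0.184, 0.1371]
ee_rot: [0.996, -0.089, -0.002, 0.0]
force: [-0.8, -0.1, -0.4]
grip_width: 0.531
finger_force: 37.6
```

Request:
arm_command([
  [-1,0.2,-0.53,0,0],
  [-1,0.07,-0.1,0,-0.7],
  [-1,0,0,0,-1],
  [-1,0,0,0,-1],
  [-1,0,0,0,0],
])

```text
time: 23.47
tool_pos: [0.5954, 0.2041, 0.1369]
ee_rot: [1.0, 0.029, -0.003, 0.0]
force: [-0.1, 0.2, -1.0]
grip_width: 0.529
finger_force: 37.6
```

Request:
arm_command([
  [-1,0,0,0,0],
  [-1,0,0,0,0],
  [-1,0,0,0,0],
  [-1,0,0,0,0],
  [-1,0,0,0,0],
])

```text
time: 23.88
tool_pos: [0.5974, 0.2031, 0.1396]
ee_rot: [1.0, 0.027, -0.0, 0.0]
force: [-1.1, -0.1, -0.5]
grip_width: 0.531
finger_force: 37.6
```

```bash
python3 -c "
from h import *
go(.590,.2025,.0175,3.1)"
```

```text
pose [0.5974 0.2031 0.1396] yaw 3.15 units [-0.19  0.    3.05] rows>= 2.9 turn units 0.01
```

Request:
arm_command([
  [-1,-0.19,0,0.4,0],
  [-1,0,0,0.7,0],
  [-1,0,0,0.8,0],
  [-1,0,0,0.7,0],
  [-1,0,0,0.4,0],
])

```text
time: 24.3
tool_pos: [0.5879, 0.2022, 0.0168]
ee_rot: [1.0, 0.027, -0.002, 0.0]
force: [-1.4, -0.4, 0.1]
grip_width: 0.53
finger_force: 37.6
```

Request:
arm_command([
  [-1,0,0,0,0],
  [-1,0,0,0,0],
  [-1,0,0,0,0],
  [-1,0,0,0,0],
  [-1,0,0,0,0],
])

```text
time: 24.72
tool_pos: [0.5911, 0.203, 0.0215]
ee_rot: [1.0, 0.028, 0.002, -0.0]
force: [-0.8, 0.4, -1.0]
grip_width: 0.531
finger_force: 37.6
```

```bash
python3 -c "
from h import *
go(.590,.2025,.0125,3.1);print(robot.sense()['force'])"
```

```text
pose [0.5911 0.203  0.0215] yaw 3.18 units [-0.03  0.01  0.22] rows>= 0.2 turn units 0.02
[-0.84539972  0.36958297 -1.02981582]
```

Request:
arm_command([
  [-1,-0.03,0,0.1,0],
  [-1,0,0,0.11,0],
  [-1,0,0,0,0],
  [-1,0,0,0,0],
  [-1,0,0,0,0],
])

```text
time: 25.13
tool_pos: [0.5891, 0.2029, 0.0121]
ee_rot: [1.0, 0.028, 0.001, -0.0]
force: [-1.4, 0.1, 5.2]
grip_width: 0.534
finger_force: 38.6
```

Request:
arm_command([
  [0.2,0,0,0,0],
  [0.3,0,0,0,0],
  [0.4,0,0,0,0],
  [0.4,0,0,0,0],
  [0.4,0,0,0,0],
])

```text
time: 25.55
tool_pos: [0.5885, 0.2026, 0.011]
ee_rot: [1.0, 0.028, -0.0, 0.0]
force: [0.0, 0.4, -0.1]
grip_width: 0.699
finger_force: 0.0
```

Request:
arm_command([
  [0.4,0,0,-0.3,0],
  [0.4,0,0,-0.7,0],
  [0.6,0,0,-0.8,0],
  [0.8,0,0,-0.8,0],
  [1,0,0,-0.7,0],
])

```text
time: 25.97
tool_pos: [0.5888, 0.2027, 0.1451]
ee_rot: [1.0, 0.028, 0.0, -0.0]
force: [2.0, -0.1, 0.0]
grip_width: 1.0
finger_force: 0.0
```

```bash
python3 -c "
from h import *
go(.430,-.163,.15)"
```

```text
pose [0.5888 0.2027 0.1451] yaw 3.19 units [-4.47  8.91 -0.13] rows>= 9.6 turn units None
```

Request:
arm_command([
  [1,-0.2,0.4,-0.13,0],
  [1,-0.35,0.7,0,0],
  [1,-0.4,0.8,0,0],
  [1,-0.4,0.8,0,0],
  [1,-0.4,0.8,0,0],
])

```text
time: 26.38
tool_pos: [0.5249, 0.0575, 0.1478]
ee_rot: [1.0, 0.028, -0.001, 0.0]
force: [1.1, -0.1, 0.1]
grip_width: 1.001
finger_force: 0.0
```

Request:
arm_command([
  [1,-0.4,0.8,0,0],
  [1,-0.4,0.8,0,0],
  [1,-0.4,0.8,0,0],
  [1,-0.4,0.8,0,0],
  [1,-0.4,0.8,0,0],
])

```text
time: 26.8
tool_pos: [0.4537, -0.1066, 0.1479]
ee_rot: [1.0, 0.028, -0.001, -0.0]
force: [-0.1, -0.8, -1.0]
grip_width: 1.005
finger_force: 0.0
```

Request:
arm_command([
  [1,-0.4,0.8,0,0],
  [1,-0.32,0.61,0,0],
  [1,0,0,0,0],
  [1,0,0,0,0],
  [1,0,0,0,0],
])

```text
time: 27.22
tool_pos: [0.4295, -0.1627, 0.1481]
ee_rot: [1.0, 0.027, -0.0, -0.001]
force: [-0.1, -0.1, 0.3]
grip_width: 0.996
finger_force: 0.0
```

```bash
python3 -c "
from h import *
s=robot.sense();f=wext(robot.grab_frame('wrist'),s);pickle.dump(f,open('w7.pkl','wb'))
go(.430,-.163,.014)
g=robot.grab_frame('top')
a=cv2.cvtColor(f['color'],4)
b=cv2.resize(g['color'][80:170,105:195,::-1],(384,384))
cv2.imwrite('pics/w7.png',cv2.resize(np.hstack([a,b]),(798,342)))"
```

```text
pose [ 0.4298 -0.1623  0.1482] yaw 3.21 units [0.   0.02 3.35] rows>= 3.2 turn units None
```

View pics/w7.png

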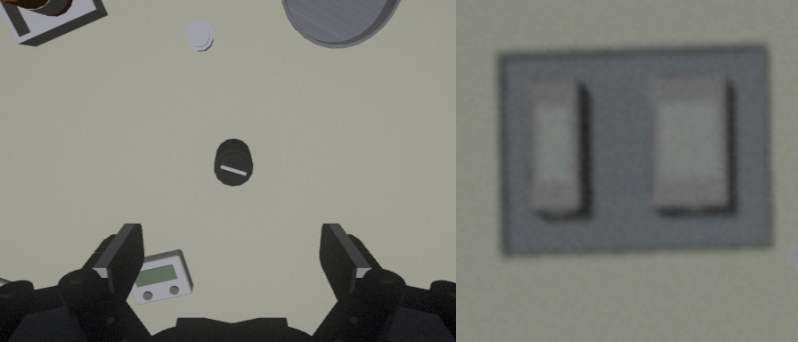

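Both boxes lie flat and side by side in the tray. The cap's top is at about (233,170), centred between the fingers.

Request:
arm_command([
  [1,0,0.03,0.6,0],
  [1,0,0,0.8,0],
  [1,0,0,0.8,0],
  [1,0,0,0.7,0],
  [1,0,0,0.45,0],
])

```text
time: 27.73
tool_pos: [0.4291, -0.1623, 0.0122]
ee_rot: [1.0, 0.029, -0.001, -0.001]
force: [-0.2, -0.4, 0.1]
grip_width: 1.001
finger_force: 0.0
```

Request:
arm_command([
  [-1,0,0,0,0],
  [-1,0,0,0,0],
  [-1,0,0,0,0],
  [-1,0,0,0,0],
  [-1,0,0,0,0],
], newtons=25)

```text
time: 28.15
tool_pos: [0.4314, -0.1647, 0.016]
ee_rot: [1.0, 0.028, 0.002, 0.001]
force: [1.0, 0.6, 2.2]
grip_width: 0.391
finger_force: 24.7
```

Request:
arm_command([
  [-1,0,0,0,0],
  [-1,0,0,0,0],
  [-1,0,0,0,0],
  [-1,0,0,0,0],
  [-1,0,0,0,0],
])

```text
time: 28.57
tool_pos: [0.4314, -0.1647, 0.016]
ee_rot: [1.0, 0.028, 0.002, 0.001]
force: [0.9, 1.1, 5.7]
grip_width: 0.389
finger_force: 25.1
```

Request:
arm_command([
  [-1,0,0,-0.4,0],
  [-1,0,0,-0.7,0],
  [-1,0,0,-0.8,0],
  [-1,0,0,-0.6,0],
  [-1,0,0,0,0],
])

```text
time: 28.98
tool_pos: [0.4333, -0.1662, 0.1196]
ee_rot: [1.0, 0.028, 0.005, 0.003]
force: [0.4, -0.2, -1.0]
grip_width: 0.39
finger_force: 25.1
```

```bash
python3 -c "
from h import *
go(.5815,-.2415,.11)"
```

```text
pose [ 0.4333 -0.1662  0.1196] yaw 3.19 units [3.59 2.09 0.29] rows>= 4.0 turn units None
```

Request:
arm_command([
  [-1,0.3,0.2,0,0],
  [-1,0.6,0.35,0,0],
  [-1,0.7,0.4,0,0],
  [-1,0.7,0.4,0,0],
  [-1,0.7,0.4,0,0],
])

```text
time: 29.4
tool_pos: [0.5544, -0.228, 0.1142]
ee_rot: [1.0, 0.028, -0.0, 0.0]
force: [0.2, 0.3, 0.1]
grip_width: 0.391
finger_force: 25.1
```

Request:
arm_command([
  [-1,0.4,0.25,0,0],
  [-1,0.19,0.09,0,0],
  [-1,0,0,0,0],
  [-1,0,0,0,0],
  [-1,0,0,0,0],
])

```text
time: 29.82
tool_pos: [0.5762, -0.2387, 0.1141]
ee_rot: [1.0, 0.028, -0.001, -0.001]
force: [0.1, 0.2, -0.5]
grip_width: 0.385
finger_force: 25.1
```

```bash
python3 -c "
from h import *
go(.5815,-.2415,.028)"
```

```text
pose [ 0.5762 -0.2387  0.1141] yaw 3.2 units [0.13 0.08 2.15] rows>= 2.1 turn units None
```

Request:
arm_command([
  [-1,0.1,0.06,0.3,0],
  [-1,0,0,0.6,0],
  [-1,0,0,0.6,0],
  [-1,0,0,0.45,0],
  [-1,0,0,0.2,0],
])

```text
time: 30.23
tool_pos: [0.5795, -0.2405, 0.0254]
ee_rot: [1.0, 0.028, -0.002, -0.001]
force: [-0.9, -1.1, -0.8]
grip_width: 0.39
finger_force: 25.1
```

Request:
arm_command([
  [-1,0,0,0,0],
  [-1,0,0,0,0],
  [-1,0,0,0,0],
  [-1,0,0,0,0],
  [-1,0,0,0,0],
])

```text
time: 30.65
tool_pos: [0.583, -0.2424, 0.0298]
ee_rot: [1.0, 0.028, 0.001, 0.001]
force: [0.4, -0.1, -1.0]
grip_width: 0.389
finger_force: 25.1
```

```bash
python3 -c "
from h import *
go(.5815,-.2415,.020)"
```

```text
pose [ 0.583  -0.2424  0.0298] yaw 3.2 units [-0.04 -0.02  0.25] rows>= 0.2 turn units None
```

Request:
arm_command([
  [-1,-0.04,-0.02,0.1,0],
  [-1,0,0,0.13,0],
  [-1,0,0,0,0],
  [-1,0,0,0,0],
  [-1,0,0,0,0],
])

```text
time: 31.07
tool_pos: [0.5809, -0.2416, 0.0196]
ee_rot: [1.0, 0.028, 0.0, 0.0]
force: [0.7, -0.3, 4.3]
grip_width: 0.387
finger_force: 25.8
```

Request:
arm_command([
  [-0.1,0,0,0,0],
  [0,0,0,0,0],
  [0.05,0,0,0,0],
  [0.05,0,0,0,0],
  [0.05,0,0,0,0],
])

```text
time: 31.48
tool_pos: [0.5804, -0.2411, 0.019]
ee_rot: [1.0, 0.028, -0.0, -0.0]
force: [0.2, 0.5, 0.5]
grip_width: 0.528
finger_force: 0.0
```

Request:
arm_command([
  [0.05,0,0,-0.3,0],
  [0.05,0,0,-0.7,0],
  [0.05,0,0,-0.8,0],
  [0.3,0,0,-0.8,0],
  [0.6,0,0,-0.8,0],
])

```text
time: 31.9
tool_pos: [0.5802, -0.241, 0.1564]
ee_rot: [1.0, 0.028, -0.0, -0.0]
force: [-0.0, -0.2, -0.3]
grip_width: 0.768
finger_force: 0.0
```

Request:
arm_command([
  [1,-0.8,0,-0.3,0],
  [1,-0.8,0,-0.3,0],
  [1,-0.8,0,0,0],
  [1,-0.8,0,0,0],
  [1,-0.8,0,0,0],
])

```text
time: 32.32
tool_pos: [0.4194, -0.2499, 0.1796]
ee_rot: [1.0, 0.028, 0.0, 0.0]
force: [-0.0, -0.3, 0.4]
grip_width: 0.999
finger_force: 0.0
```

```bash
python3 -c "
from h import *
im=[robot.grab_frame(n)['color'][:,:,::-1] for n in('top','side')]
a=cv2.resize(im[0][70:240,100:400],(794,450));cv2.imwrite('pics/e1.png',a)
cv2.imwrite('pics/e2.png',cv2.resize(im[1][120:310,80:330],(790,600)))"
```

```text
(no output)
```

View pics/e1.png

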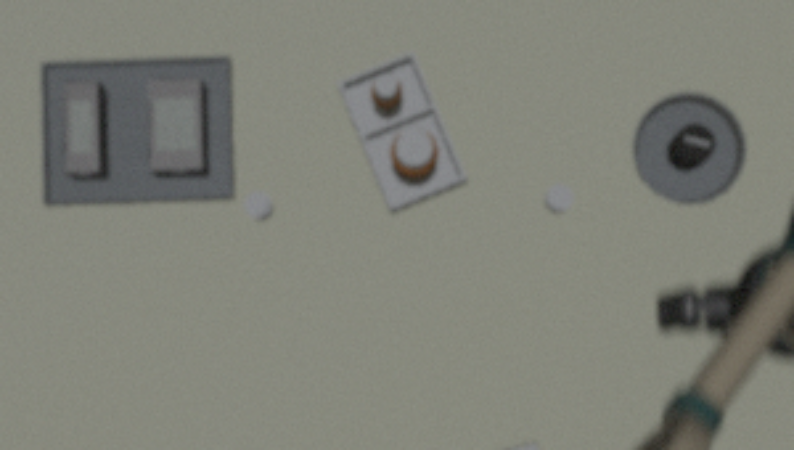

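View pics/e2.png

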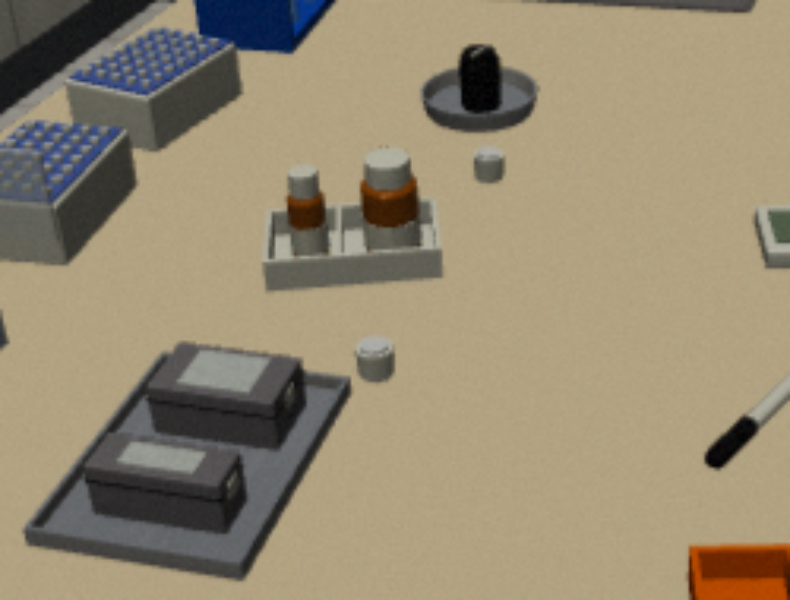

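All five things are in place: boxes in the tray at (160,485) and (225,395), vial and bottle standing in the rack at (307,210) and (388,200), and cap standing in the dish at (480,78). Both cups are still standing.

Request:
arm_command([
  [1,0,0,0,0],
  [1,0,0,0,0],
  [1,0,0,0,0],
  [1,0,0,0,0],
  [1,0,0,0,0],
])

```text
time: 32.83
tool_pos: [0.4217, -0.2502, 0.1791]
ee_rot: [1.0, 0.028, -0.0, -0.0]
force: [0.5, -0.3, -0.2]
grip_width: 0.999
finger_force: 0.0
```

```bash
python3 -c "
from rig import robot
print(robot.finish_job())"
```

```text
the job is handed in; nothing more can be done
None
```

I handed the job in at about 33 s of the 131 s allowed: the final pictures show all five things in their places and both cups still standing, though the hand-in gave no verdict.

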